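# Lock the mosaic tray's corner clamp and check the corner

### The job

Tighten the yellow-marked castle nut of the mosaic tray's corner clamp clockwise until it seats, then turn it just a little further, no more than needed, until the yellow-marked slot lines up with the locking pin, and slide the red-knobbed pin fully home through the slot. Then take the aluminium square by its blue grip, press it gently, flat on the table, against both outer faces of the tray's near right corner so that it sits flush without gaps, and leave it lying there. Do not push the other things on the table about.

Things in the scene. Friction and masses are not known exactly. Their poses are not given: they have to be found in the camera images.
- castle_nut (a joint): turn of the castle nut, rad; grows clockwise, looking down on it along the stud. Starts between 0 and 0.6; friction 0.12 N m; seats at 1.1, from where it drags the washer along and takes 0.24 N m; stays where it is left. At 1.5 the yellow-marked slot faces the pin, which passes within 0.09 of this. Other slots facing the pin earlier do not count. Past 1.8 it is overtightened.
- marked_slot (a point): on the steel castle nut, a hexagon 36 mm across flats, 20 mm high, plus a 10 mm crown with six 7.5 mm slots, one over each flat. This point is in the yellow-painted slot, 25 mm above the nut's underside, 16 mm from its axis; the flat below it is painted yellow too. About z of point stud, from its x axis, it stands at the angle pi/2 + 1.5 - (joint value).
- stud (a point): fixed: the stud's axis at the nut's underside (top of the brass washer, 43 mm wide, 4 mm thick). z: up along the stud, leaning 28 degrees from vertical to the right, along the tray's front rail; y: level, from stud to the pin's knob, towards the robot; x: up the green sloping plate, 4 mm below, square to z. The 23 mm stud ends 36 mm along z; a red line on its end points to the pin.
- clamp_head: fixed: the clamp's sloping head; axes as point stud, origin 4 mm below it, on top of the sloping plate (84 mm along x, 155 mm along y, from y = -47 to 108 mm). A grey guide block for the pin, 30 mm along x, stands at y = 50 to 68 mm, up to z = 38 mm; nothing stands higher but the nut, the stud and the pin's knob.
- lock_pin (a joint): slide of the captive locking pin (steel, 4.6 mm thick, in the grey guide block), m: 0 to 0.004 at the start (drawn back), grows as the pin moves to the stud (along -y of point stud), full stop at 0.046. Friction about 2 N. It goes home only when a slot faces it, else it stops on the nut's crown near 0.03.
- pin_knob (a point): on the pin's red upright knob, a post 12 mm thick with a 15 mm ball on top, parallel to the stud (z) on the pin's outer end, 125 mm from the stud's axis when drawn back. The point is on the post's axis, 21 mm above the pin; the post runs from 25 mm below it to 13 mm above (20 with the ball). Pinch or push it along -y. Axes as point stud.
- square_grip (a point): centre of the blue upright grip of the loose aluminium square (150 g): the grip is 14 mm thick, 24 mm long and 30 mm high (it stands on the 14 mm high square, so this point is 29 mm above the table), its long side along the diagonal of the square: the direction x+y of these axes. Pinch it across the 14 mm. Axes as point square_corner.
- square_corner (a point): inner corner of the square, at its underside. The two legs (18 mm wide, 14 mm high) reach 85 mm from here along +x and along +y, with their inner edges on the x and y axes through this point; the grip's centre is at (-9, -9, 29) mm from it. z up.
- frame_corner (a point): fixed: near right outer corner of the wooden tray, at table height. The front rail runs from it 280 mm along +y (its outer face looks to -x), the side rail 170 mm along +x (its outer face looks to -y). Rails 36 mm high, 18 mm thick, standing on the table. The green clamp stands before the front rail from 90 mm along y on. With the square home, square_corner lies here with the same axes.
- front_rail: the front rail of the tray, wood; origin at frame_corner, same axes.
- side_rail: the side rail of the tray, wood; origin at frame_corner, same axes.
- square: the polished aluminium square itself, which slides easily on the rails (friction 0.2) but less so on the table; some 5 N on each face seats it. Same point and axes as point square_corner.
- tile_stack: bystander: three glazed tiles 38 mm square in a pile 24 mm high; origin centre of underside.
- bead_cup: bystander: red plastic cup, 56 mm wide, 35 mm high, standing on the mosaic in the tray; origin centre of underside.
- glue_bottle: bystander: white glue bottle, 52 mm wide, 130 mm high; origin centre of underside.
- gem_jar: bystander: blue jar with yellow lid, 64 mm wide, 75 mm high; origin centre of underside.
- nippers: bystander: tile nippers with red handles lying along x, 160 mm long, 17 mm high; origin under the middle.
- spatula: bystander: yellow-handled spatula lying along x; origin under its middle.
- tessera_bowl: bystander: white bowl, 110 mm wide, 40 mm high; origin centre of underside.
Things that resemble listed ones, but are neither listed nor needed, are in the scene too. What is shaped like the square but purple is not meant.

How it is judged:
By the outcome, as a careful person would: the job done as asked, in the order asked, and still so for the second after the job is handed in, with the robot touching nothing.
It also fails if it takes over 58 s, if anything falls off the work surface, if the arm or the gripper's body presses on something with over 40 N, if the wrist force passes 120 N, or if a joint passes its speed limit or range.

### The arm

A 6-joint arm with a two-finger parallel gripper is mounted at the origin on the work surface. World frame = base frame: x ahead of the robot, y to its left, z up, the work surface at z = 0. Lengths are in m, angles in rad, forces in N, time in s.
With the tool pointing down it reaches from about 0.375 to 0.9 m from the base axis. Payload 3.1 kg.
Tool frame: the origin (TCP) lies at the very end of the fingers, on their centre line; the grasp point (between the pads) lies 19 mm behind it (manip.tcp_to_grasp is the distance from the TCP to the grasp point, in m); z points along the fingers, y is the line along which they close (so a half turn about z gives the same grasp; the last joint's range is limited). The gripper opens to 85 mm and grips with 20 to 120 N. Pads are 22 mm wide; open, the fingers measure 114 mm over their backs; the gripper's body (76 mm by 85 mm) begins 54 mm behind the grasp point. The pads swing forward as they close: fully open they stand 13 mm farther back than shut.
Start: joints at [1.121, 0.527, 1.433, -0, 1.181, -0.178], TCP at [0.168, 0.602, 0.231] pointing down, gripper open.
Joint ranges: [-3.08, 3.08], [-0.75, 2.2], [0.22, 2.44], [-1.43, 4.57], [0, 2.65], [-2.85, 2.85]. Speed limits (rad/s): [2.79, 2.79, 3.14, 3.14, 3.14, 3.14].

### API

Orientations are given as a unit quaternion [x, y, z, w].
In Python, from station import manip gives the robot as it stands. The module is installed in compiled form; this text tells all that it offers.
- The arm moves only by the tool step_arm, never from a script. Its argument "commands" is one flat list of numbers, 6 for each row, row after row: the shift along the tool's x, y, z in m, then the turn, a rotation vector about the tool's x, y, z in degrees. A call has exactly 10 rows; each row is the pose to reach, as a shift and turn from the pose commanded when the call began, along the tool's axes at that moment; what a row does not reach only later rows make up. A row lasts 1/10 s, in which the tool goes at most 50 mm and 8.59 degrees, less where a joint would pass 70% of its speed; a pose out of reach is approached as far as the arm can. A call with a gripper value outside its range is refused whole. "jaw" is the opening in per cent of the stroke, from 0 (shut) to 100 (fully open), set as the call begins (left out, the last holds). The fingers move at their own pace and stop on an object; "grip_force" is the grip in N (left out, the last holds). Time passes only in rows, so rows that repeat a pose let the fingers close, or fill a call up. It gives the time, the measured TCP pose, the force, the opening and the grip force at its end, in the units of the state.
- manip.sense(): the state, without advancing time (a new reading comes with each control period).
- manip.snapshot(name): name is "scene" or "top"; returns a dict with "pixels" (420x560x3 uint8, blue, green, red), "fx", "fy", "cx", "cy" (pixels), "k1" (the pictures are not rectified: a ray, as slopes to the right and down, at radius r is drawn at 1 + k1 r^2 times it, then the intrinsics apply), "R" (3x3) and "t" (3): a world point X has camera coordinates R X + t. Camera axes: x right, y down, z forward; pixel columns grow to the right and rows downward; lengths in m; the calibration is good to about 2 mm. A picture is of the moment at which its call begins. There is no depth.
- manip.sign_off(): hands the job in; it is judged then, once.
The state is a dict: "t": time; "q": joint angles; "qd": joint speeds; "tau": joint torques, N m; "tcp_pos": TCP position; "tool_rot": TCP orientation; "force": force on the tool from outside, world axes, zero at the start; "ft_torque": the same for the moment, N m; "finger_gap": opening from 0.0 (shut) to 1.0 (fully open); "gripper_force": force on a finger pad.
Only numpy, scipy, OpenCV 4.12 (cv2) and the standard library are available. Lean on these libraries where they do the work, as an engineer would, in place of code of your own. Each camera call takes 0.05 s, during which the arm holds its last target. There are 200 camera calls.

## Working session

There is one attempt and no reset: what is moved stays moved. The work goes in short steps, Python scripts to look and compute and a tool call to move; the robot and the scene stay as the last step left them, time stands still between calls to the robot, and variables do not carry over. Pictures are saved under pics/ and viewed, at most 10 in all, crops included, and the job is handed in when it is done.

Besides the shell and the picture viewer there is one more tool, called as a command line: name --argument value ..., lists and objects as JSON in quotes. step_arm: Moves the arm, as the interface text tells. Its arguments: {"type":"object","properties":{"commands":{"type":"array","items":{"type":"number"}},"jaw":{"type":"number"},"grip_force":{"type":"number"}},"required":["commands"]}

```bash
mkdir -p pics; python3 - <<'E'
from station import manip
import cv2,numpy as np
for n in("scene","top"):
    s=manip.snapshot(n); cv2.imwrite(f"pics/{n}0.png",cv2.resize(s["pixels"],(800,600),interpolation=cv2.INTER_CUBIC)); np.savez(f"{n}0.npz",**s)
    print(n,s["fx"],s["fy"],s["cx"],s["cy"],s["k1"],np.round(s["R"],3).tolist(),np.round(s["t"],3), np.round(-s["R"].T@s["t"],3))
print(manip.sense())
E
```

```text
scene 463.415201483207 463.415201483207 286.0294267425283 205.59777914958596 0.04146480023325159 [[0.884, 0.468, 0.002], [0.289, -0.543, -0.789], [-0.368, 0.697, -0.615]] [-0.395 -0.084  1.603] [ 0.964 -0.979  0.92 ]
top 491.30765077135345 491.30765077135345 274.9835861396966 215.40740064107516 -0.15358964183381957 [[-0.016, -1.0, -0.003], [-0.996, 0.016, -0.089], [0.089, 0.001, -0.996]] [-0.046  0.487  1.725] [ 0.332 -0.056  1.761]
{'t': 0.1, 'q': array([ 1.12047953e+00,  5.28355788e-01,  1.43379554e+00, -9.58386843e-06,
        1.18140562e+00, -1.78485208e-01]), 'qd': array([-0.00058806, -0.00308346, -0.00342997, -0.00019573, -0.00127778,
        0.00045178]), 'tau': array([-2.56833000e-04, -4.43302703e+01, -1.78585249e+01, -1.78950222e-04,
        3.86785367e-03,  6.43525297e-06]), 'tcp_pos': array([0.16748548, 0.60146039, 0.23043538]), 'tool_rot': array([ 1.35495847e-01,  9.90777428e-01, -9.35371793e-04, -2.99510885e-04]), 'force': array([-0.37835536, -0.1051627 ,  0.27228317]), 'ft_torque': array([0.01288879, 0.05902844, 0.00650238]), 'gripper_force': 0.0, 'finger_gap': 1.0010595450756492}
```

View pics/scene0.png

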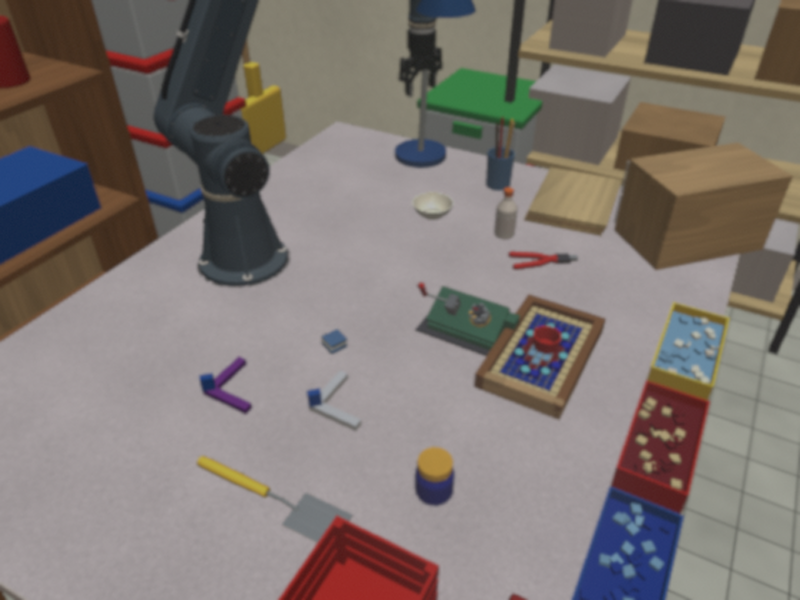

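View pics/top0.png

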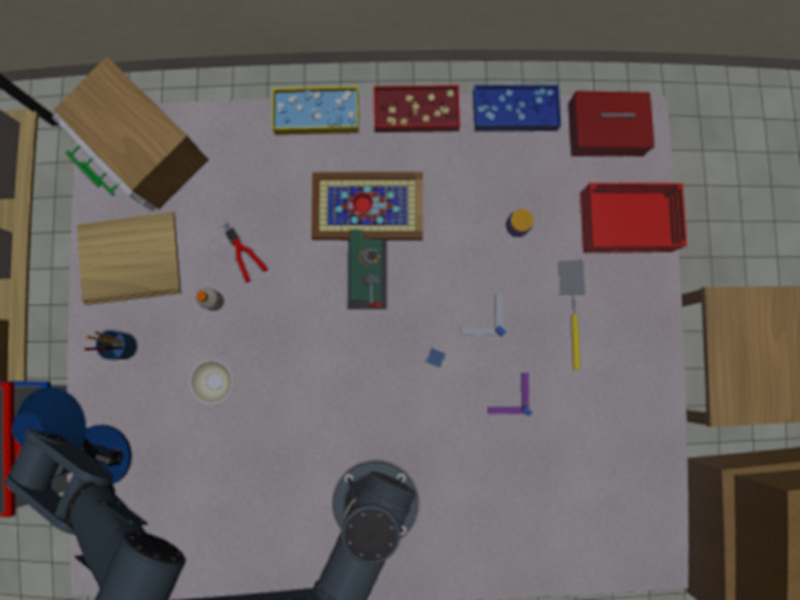

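Seen (800x600 views): tray with the clamp at top (367,205)/(368,270), scene (540,350)/(465,318). Square candidates: silver at top (500,330)/scene (315,397), purple at top (527,410)/scene (208,383). The silver one fits "aluminium". I'll check it in an enlarged crop.

```bash
cat > cam.py <<'E'
import numpy as np, cv2
from scipy.optimize import brentq
def dist(s): return np.array([float(s["k1"]),0,0,0,0])
def K(s): return np.array([[s["fx"],0,s["cx"]],[0,s["fy"],s["cy"]],[0,0,1]],float)
def ray(s,uv):
    p=cv2.undistortPointsIter(np.array([[uv]],float),K(s),dist(s),None,None,(3,100,1e-12))[0,0] if hasattr(cv2,'undistortPointsIter') else cv2.undistortPoints(np.array([[uv]],float),K(s),dist(s))[0,0]
    d=s["R"].T@np.array([p[0],p[1],1]); return -s["R"].T@s["t"], d/np.linalg.norm(d)
def plane(s,uv,z):
    c,d=ray(s,uv); return c+d*(z-c[2])/d[2]
def tri(s1,uv1,s2,uv2):
    c1,d1=ray(s1,uv1);c2,d2=ray(s2,uv2)
    a=np.linalg.lstsq(np.c_[d1,-d2],c2-c1,rcond=None)[0]
    p,q=c1+a[0]*d1,c2+a[1]*d2
    return (p+q)/2,np.linalg.norm(p-q)
def proj(s,X):
    return cv2.projectPoints(np.array(X,float).reshape(-1,3),cv2.Rodrigues(s["R"])[0],s["t"],K(s),dist(s))[0][:,0]
def load(n): return dict(np.load(n))
def crop(s,x,y,w,h,k): return cv2.resize(s["pixels"][y:y+h,x:x+w],None,fx=k,fy=k,interpolation=cv2.INTER_CUBIC)
E
python3 - <<'E'
from cam import *
s,t=load("scene0.npz"),load("top0.npz")
a=crop(t,210,110,100,110,4); b=crop(s,285,185,100,75,4)
c=crop(t,315,195,70,60,4); d=crop(s,205,245,60,60,4)
im=np.zeros((600,800,3),np.uint8)
im[:440,:400]=a; im[:300,400:]=b; im[300:540,520:800]=c
im[300:540,400:520]=0
im2=im; im2[360:600,400:640]=np.where(True,d,0) if False else im2[360:600,400:640]
cv2.imwrite("pics/c1.png",im)
E
```

```text
(no output)
```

View pics/c1.png

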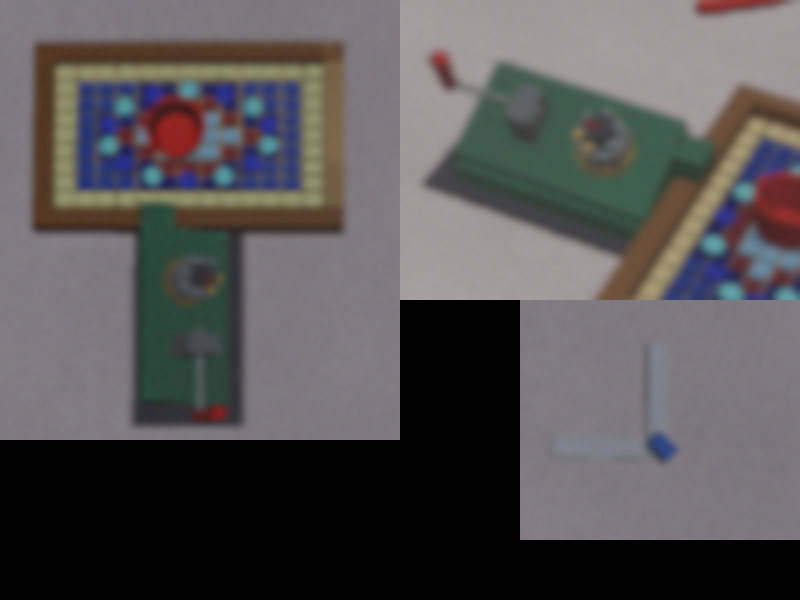

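The crop confirms the silver L with blue grip, at top crop (660,446); the purple one is the decoy. The stud end is near top px (261,179) and scene px (335,218). The yellow mark is at the lower right of the nut, and the knob is at top px (264,213). Next: enlarge the nut and knob, and measure the tray and square by colour masks.

```bash
python3 - <<'E'
from cam import *
s,t=load("scene0.npz"),load("top0.npz")
im=np.vstack([np.hstack([crop(t,242,164,40,30,10),crop(t,245,198,40,30,10)]),np.hstack([crop(s,315,203,40,30,10),crop(s,285,192,40,30,10)])])
for k in range(0,800,100): cv2.line(im,(k,0),(k,6),(255,255,255),1)
cv2.imwrite("pics/c2.png",im)
def up(s): return cv2.resize(s["pixels"],None,fx=4,fy=4,interpolation=cv2.INTER_CUBIC)
def topx(p): return ((np.asarray(p,float)+.5)/4-.5)
hsv=cv2.cvtColor(up(t),cv2.COLOR_BGR2HSV); hs=cv2.cvtColor(up(s),cv2.COLOR_BGR2HSV)
lab=cv2.cvtColor(up(t),cv2.COLOR_BGR2LAB).astype(float)
def blob(m,box):
    z=np.zeros_like(m);x0,y0,x1,y1=[4*v for v in box];z[y0:y1,x0:x1]=m[y0:y1,x0:x1]
    n,l,st,c=cv2.connectedComponentsWithStats(z); i=1+np.argmax(st[1:,4]); 
    return c[i],(l==i).astype(np.uint8),st[i]
# grip
mb=cv2.inRange(hsv,(105,120,40),(125,255,255)); ms=cv2.inRange(hs,(105,120,30),(125,255,255))
ct,m1,a1=blob(mb,(335,215,370,250)); cs,m2,a2=blob(ms,(205,260,235,295))
ct,cs=topx(ct),topx(cs); print("grip px",ct,cs,a1,a2,"tri",tri(t,ct,s,cs))
# red knob
def red(h): return cv2.inRange(h,(0,130,50),(7,255,255))|cv2.inRange(h,(172,130,50),(180,255,255))
kt,m1,a1=blob(red(hsv),(245,198,285,225)); ks,m2,a2=blob(red(hs),(285,192,310,212))
kt,ks=topx(kt),topx(ks);print("knob px",kt,ks,a1/4,a2/4,"tri",tri(t,kt,s,ks))
# tray
bg=np.median(lab[600:800,1300:1500].reshape(-1,3),axis=0)
d=np.linalg.norm(lab-bg,axis=2); m=(d>22).astype(np.uint8)
_,mt,at=blob(m,(210,110,310,225))
def edge(mt,axis,rng,first):
    P=[]
    for k in rng:
        v=np.flatnonzero(mt[:,k] if axis==0 else mt[k]); 
        if len(v): e=v[0]-.5 if first else v[-1]+.5; P.append((k,e) if axis==0 else (e,k))
    P=np.array(P); return P
def line(P,z):
    W=np.array([plane(t,topx(p),z)[:2] for p in P]); vx,vy,x,y=cv2.fitLine(W.astype(np.float32),cv2.DIST_HUBER,0,1e-4,1e-4).ravel(); 
    r=np.abs((W-[x,y])@[-vy,vx]); print("line pt",x,y,"ang",np.degrees(np.arctan2(vy,vx)),"res",r.mean()); return np.array([x,y]),np.array([vx,vy])
def isect(a,b): 
    u=np.linalg.solve(np.c_[a[1],-b[1]],b[0]-a[0]); return a[0]+u[0]*a[1]
f1=edge(mt,0,range(4*278,4*292),False); f2=edge(mt,0,range(4*222,4*240),False)
fr=line(np.vstack([f1,f2]),0); ri=line(edge(mt,1,range(4*124,4*164),False),0)
fa=line(edge(mt,0,range(4*225,4*288),True),.036); le=line(edge(mt,1,range(4*124,4*164),True),.036)
print("frame corner",isect(fr,ri),"far r",isect(fa,ri),"near l",isect(fr,le),"far l",isect(fa,le))
# square
v=np.linalg.norm(lab-bg,axis=2)
c=plane(t,ct,.029); print("grip plane",c)
for nm,(x0,y0,x1,y1) in dict(v=(346,205,356,230),h=(322,224,347,240)).items():
    sub=t["pixels"][y0:y1,x0:x1].astype(int); print(nm); print((sub.sum(2)//3) if nm=="v" else (sub.sum(2)//3)[:,::3])
E
```

```text
grip px [350.01503436 231.21434708] [219.63386525 277.38475177] [1391  916   22   21  291] [ 865 1093   29   39  846] tri (array([ 0.42368083, -0.31887511,  0.03174851]), np.float64(0.004288618948707359))
knob px [262.80175159 212.98566879] [294.60416667 199.78819444] [258.75 211.5    8.     3.75  78.5 ] [294.   199.     2.25   2.75  18.  ] tri (array([ 0.48587791, -0.01354064,  0.10233796]), np.float64(0.005615266735822834))
line pt 0.6618768 0.014056543 ang 88.50212 res 0.000261245398441047
line pt 0.7563672 -0.13070267 ang -1.1726977 res 0.0006450949467198614
line pt 0.8337613 0.03952862 ang 88.91065 res 0.0003487987526113776
line pt 0.7358467 0.14938866 ang -0.8092854 res 0.00024142876217442488
frame corner [ 0.6581441  -0.12869202] far r [ 0.8304955 -0.1322201] near l [0.6654416  0.15038317] far l [0.8358234  0.14797641]
grip plane [ 0.42554263 -0.31799691  0.029     ]
v
[[120 123 126 127 127 126 126 124 124 124]
 [114 120 127 131 130 129 125 125 124 124]
 [111 117 130 132 131 129 126 125 124 125]
 [108 116 129 133 132 131 126 125 124 124]
 [108 117 129 132 131 129 128 125 124 1
[... 791 characters left out ...]
  99 106 118 124 122 122 121]
 [105  92  84  82  91 104 113 121 123 124]]
h
[[126 126 125 127 127 126 123 123 112]
 [126 126 125 128 124 125 124 125 111]
 [126 127 126 127 126 124 124 126 111]
 [125 127 128 128 124 124 125 125 112]
 [122 128 129 127 127 126 122 125 109]
 [121 130 130 127 129 128 125 126 105]
 [120 131 131 131 130 130 129 130 100]
 [119 133 133 132 131 130 130 130 100]
 [120 131 131 131 131 131 129 129 111]
 [118 125 126 127 130 129 125 124 118]
 [120 121 120 121 128 126 120 119 119]
 [124 123 121 123 126 124 122 121 122]
 [125 125 126 126 125 124 124 124 125]
 [126 126 127 126 125 125 125 125 125]
 [126 126 127 123 125 123 122 125 124]
 [127 126 126 123 125 122 124 123 127]]
```

View pics/c2.png

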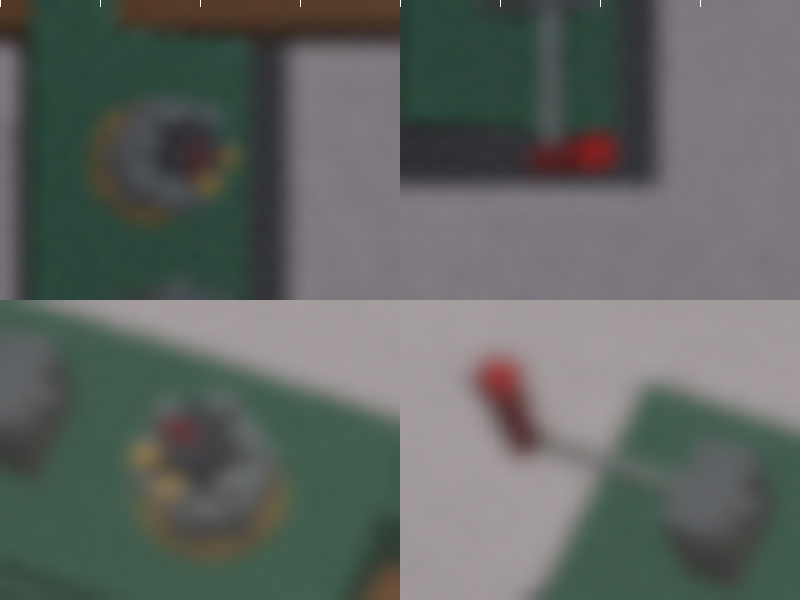

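The crop shows the stud end (dark disc, red line) at top panel (190,152) and scene panel (203,140). The yellow spots are at top (230,155) and (208,188), scene (145,155) and (172,185). The knob ball is at top panel (198,150) and scene panel (98,78).

```bash
python3 - <<'E'
from cam import *
s,t=load("scene0.npz"),load("top0.npz")
T=lambda a,b:(242+a/10-.45,164+b/10-.45); T2=lambda a,b:(245+a/10-.45,198+b/10-.45)
S=lambda a,b:(315+a/10-.45,203+b/10-.45); S2=lambda a,b:(285+a/10-.45,192+b/10-.45)
for n,a,b in [("stud end",T(188,151),S(203,140)),("redline",T(198,157),S(182,131)),("yAA",T(230,155),S(145,155)),("yAB",T(230,155),S(172,185)),("yBA",T(208,188),S(145,155)),("yBB",T(208,188),S(172,185)),
 ("ball",T2(198,150),S2(98,78)),("postlow",T2(145,157),S2(125,140)),
 ("guide",(242+17.8-.45,164+28.5),(315+2,203+6))]:
    print(n,np.round(tri(t,a,s,b)[0],4),round(tri(t,a,s,b)[1],4))
# candidate stud frame
th=np.radians(-1.1); F=np.array([[np.cos(th),-np.sin(th),0],[np.sin(th),np.cos(th),0],[0,0,1]])
# cols x,y,z of stud in frame coords
c,si=np.cos(np.radians(28)),np.sin(np.radians(28))
R=F@np.array([[0,-1,0],[c,0,-si],[si,0,c]])
print(np.round(R,4).tolist())
end=tri(t,T(188,151),s,S(203,140))[0]; stud=end-.036*R[:,2]; print("stud",stud)
ball=tri(t,T2(198,150),s,S2(98,78))[0]; print("ball in stud",R.T@(ball-stud)*1000)
for n,a,b in [("red",T(198,157),S(182,131)),("yAA",T(230,155),S(145,155)),("yAB",T(230,155),S(172,185)),("yBA",T(208,188),S(145,155)),("yBB",T(208,188),S(172,185))]:
    p=R.T@(tri(t,a,s,b)[0]-stud)*1000; print(n,p,"ang",np.degrees(np.arctan2(p[1],p[0])))
E
```

```text
stud end [ 0.6091 -0.005   0.0802] 0.0019
redline [ 0.6051 -0.0091  0.0851] 0.0041
yAA [ 0.6027 -0.0217  0.085 ] 0.0106
yAB [ 0.6075 -0.0199  0.0739] 0.0041
yBA [ 0.5958 -0.0122  0.0749] 0.0043
yBB [ 0.6005 -0.0104  0.0637] 0.0024
ball [ 0.4871 -0.0187  0.1078] 0.0047
postlow [4.878e-01 1.000e-04 7.240e-02] 0.0061
guide [ 0.5562 -0.0032  0.0874] 0.0101
[[0.017, -0.9998, -0.009], [0.8828, 0.0192, -0.4694], [0.4695, 0.0, 0.8829]]
stud [0.60937474 0.01184878 0.04840026]
ball in stud [ -1.17151389 121.63254734  67.89113341]
red [-1.36026358  3.8521763  42.28651803] ang 109.44892155658796
yAA [-12.57721562   5.99850298  48.13723218] ang 154.50193407482908
yAB [-16.10338975   1.29412615  37.49494613] ang 175.40537987726051
yBA [-9.05375446 13.14437513 34.80930191] ang 124.55880122430328
yBB [-12.59335296   8.43019743  24.01460774] ang 146.20099774271216
```

```bash
cat >> cam.py <<'E'
def frame(deg=-1.1):
    th=np.radians(deg); F=np.array([[np.cos(th),-np.sin(th),0],[np.sin(th),np.cos(th),0],[0,0,1]])
    c,si=np.cos(np.radians(28)),np.sin(np.radians(28))
    return F, F@np.array([[0,-1,0],[c,0,-si],[si,0,c]])
E
python3 - <<'E'
from cam import *
s,t=load("scene0.npz"),load("top0.npz"); F,R=frame()
A=np.linspace(0,2*np.pi,60)
ring=lambda r,z:np.c_[r*np.cos(A),r*np.sin(A),0*A+z]
plate=np.array([[-42,-47,-4],[42,-47,-4],[42,108,-4],[-42,108,-4],[-42,-47,-4]],float)
rows=[]
for stud,q in [((.609,.012,.0485),.5),((.609,.014,.055),.3)]:
    row=[]
    for S,(x,y) in((t,(240,164)),(s,(290,192))):
        k=6;w,h=66,50; im=crop(S,x,y,w,h,k)
        def dr(P,col):
            p=proj(S,(R@(np.atleast_2d(P)/1000).T).T+np.array(stud)); p=((p-[x,y]+.5)*k).astype(int)
            if len(p)>1: cv2.polylines(im,[p.reshape(-1,1,2)],False,col,1)
            else: cv2.circle(im,tuple(map(int,p[0])),3,col,1)
        dr(ring(11.5,36),(255,0,255)); dr(ring(21.5,0),(0,255,255)); dr(plate,(255,255,0))
        a=np.pi/2+1.5-q; dr([16*np.cos(a),16*np.sin(a),25],(255,255,255)); dr([18*np.cos(a),18*np.sin(a),10],(0,0,0))
        dr([0,122,58.5],(255,255,255)); dr([[-15,50,34],[15,50,34],[15,68,34],[-15,68,34],[-15,50,34]],(0,0,255))
        row.append(im)
    rows.append(np.hstack(row))
cv2.imwrite("pics/o1.png",np.vstack(rows)); print(np.vstack(rows).shape)
E
```

```text
(600, 792, 3)
```

View pics/o1.png

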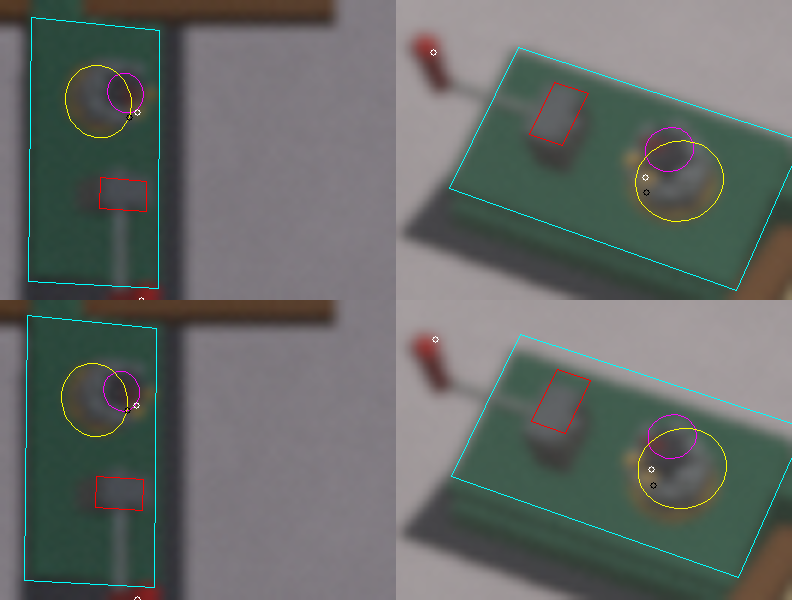

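Overlay: the model at stud ≈ (0.609, 0.012, 0.0485) matches plate, guide and washer within about 3 mm. The yellow slot stands at about 148°, so joint ≈ 0.5. I'll approach along the stud, gripping the free pair of flats at 28°.

```bash
cat > go.py <<'E'
from cam import *
from scipy.spatial.transform import Rotation as Ro
from station import manip
def rel(p,Rt,st=None):
    st=st or manip.sense(); R0=Ro.from_quat(st["tool_rot"])
    print("shift",np.round(R0.inv().apply(np.array(p)-st["tcp_pos"]),4),"turn",np.round((R0.inv()*Ro.from_matrix(Rt)).as_rotvec(degrees=True),2))
def toolR(z,y): 
    z=np.array(z)/np.linalg.norm(z); y=np.array(y)-z*np.dot(z,y); y/=np.linalg.norm(y); return np.c_[np.cross(y,z),y,z]
def nutpose(h,ang,stud=(.608,.013,.0485)):
    F,R=frame(); a=np.radians(ang); return np.array(stud)+R@[0,0,h], toolR(-R[:,2],R@[np.cos(a),np.sin(a),0])
E
python3 -c "
from go import *
p,R=nutpose(.10,28);print(p);rel(p,R)"
```

```text
[ 0.60709873 -0.0339385   0.13679476]
shift [-0.5941 -0.4939  0.0944] turn [-28.54  -3.43 -41.62]
```

step_arm --commands '[-0.05,-0.04,0,-3,0,-4,-0.09,-0.075,0,-6,-1,-8,-0.13,-0.108,0,-9,-1,-12,-0.17,-0.14,0,-12,-1,-17,-0.21,-0.175,0,-15,-2,-22,-0.25,-0.208,0,-18,-2,-27,-0.29,-0.24,0,-21,-2.5,-31,-0.33,-0.275,0,-24,-3,-35,-0.37,-0.308,0,-27,-3,-39,-0.41,-0.34,0,-28.5,-3.4,-41.6]' --jaw 70

```text
t: 1.1
tcp_pos: [0.3788, 0.297, 0.2293]
tool_rot: [-0.21, 0.95, 0.224, 0.054]
force: [0.6, 0.2, -0.8]
finger_gap: 0.7
gripper_force: 0.0
```

```bash
python3 -c "
from go import *
p,R=nutpose(.10,28);rel(p,R);print(manip.sense())"
```

```text
shift [-0.0642 -0.4026 -0.0638] turn [-1.21 -0.64 -1.93]
{'t': 1.1, 'q': array([ 0.13734053,  0.29770595,  1.98276224,  0.61055871,  0.88260884,
       -2.2694894 ]), 'qd': array([-1.11942043,  0.14196593,  0.02525399,  0.57925756,  0.49198803,
       -2.17590233]), 'tau': array([  4.51522797, -29.8884362 , -11.77939385,   0.80164175,
         0.13844195,   1.4486631 ]), 'tcp_pos': array([0.37876852, 0.29704329, 0.22933283]), 'tool_rot': array([-0.21042776,  0.95009199,  0.22392208,  0.0538912 ]), 'force': array([ 0.58580109,  0.15334966, -0.8200771 ]), 'ft_torque': array([-0.19005094, -0.06178438,  0.01663556]), 'gripper_force': 0.0, 'finger_gap': 0.6997655838220186}
```

step_arm --commands '[-0.01,-0.04,0,0,0,0,-0.02,-0.08,0,0,0,0,-0.03,-0.12,0,0,0,0,-0.04,-0.16,0,0,0,0,-0.05,-0.2,0,0,0,0,-0.05,-0.2,0,0,0,0,-0.05,-0.2,0,0,0,0,-0.05,-0.2,0,0,0,0,-0.05,-0.2,0,0,0,0,-0.05,-0.2,0,0,0,0]'

```text
t: 2.1
tcp_pos: [0.5075, 0.1547, 0.1592]
tool_rot: [-0.209, 0.951, 0.223, 0.053]
force: [-0.2, -0.6, -0.2]
finger_gap: 0.696
gripper_force: 0.0
```

```bash
python3 -c "
from go import *
p,R=nutpose(.085,28);rel(p,R);print(manip.sense()['q'])"
```

```text
shift [-0.0155 -0.204  -0.0483] turn [-1.32 -0.7  -2.06]
[-0.17721196  0.52817433  1.82642942  0.5725466   0.94984571 -2.55876561]
```

step_arm --commands '[-0.002,-0.04,-0.02,0,0,0,-0.004,-0.08,-0.04,-1,-0.5,-1,-0.008,-0.12,-0.048,-1.3,-0.7,-2,-0.012,-0.16,-0.048,-1.3,-0.7,-2.1,-0.0155,-0.19,-0.048,-1.3,-0.7,-2.1,-0.0155,-0.204,-0.048,-1.3,-0.7,-2.1,-0.0155,-0.204,-0.048,-1.3,-0.7,-2.1,-0.0155,-0.204,-0.048,-1.3,-0.7,-2.1,-0.0155,-0.204,-0.048,-1.3,-0.7,-2.1,-0.0155,-0.204,-0.048,-1.3,-0.7,-2.1]'

```text
t: 3.1
tcp_pos: [0.6071, -0.0263, 0.1236]
tool_rot: [-0.226, 0.944, 0.234, 0.061]
force: [0.3, -0.3, -0.3]
finger_gap: 0.702
gripper_force: 0.0
```

```bash
python3 -c "
from go import *
p,R=nutpose(.005,28);rel(p,R);print(manip.sense()['q'])
a,b=manip.snapshot('scene'),manip.snapshot('top')
im=np.hstack([crop(b,225,140,66,75,6),crop(a,300,160,66,75,6)]); cv2.imwrite('pics/n1.png',im)"
```

```text
shift [ 0.0001 -0.0005  0.0797] turn [-0.01 -0.    0.04]
[-0.44545704  0.71002163  1.53883819  0.48580689  1.15627891 -2.74476363]
```

View pics/n1.png

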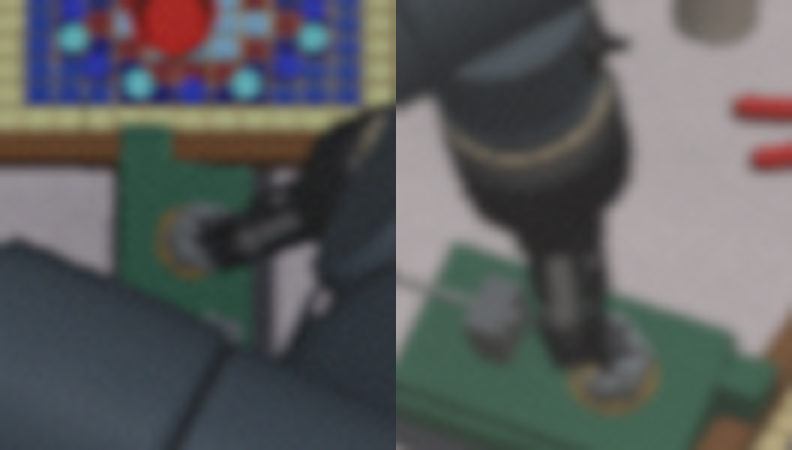

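```bash
python3 -c "
from go import *
s,t=load('scene0.npz'),load('top0.npz')
st=manip.sense();R0=Ro.from_quat(st['tool_rot']).as_matrix();P=st['tcp_pos']
print(R0.round(3).tolist())
for d in(-.035,0,.035):
    X=P+R0@[0,d,0]
    print(d,(proj(t,X)[0]-[225,140]+.5)*6,(proj(s,X)[0]-[300,160]+.5)*6+[396,0])
"
```

```text
[[-0.891, -0.455, 0.01], [-0.398, 0.789, 0.469], [-0.221, 0.414, -0.883]]
-0.035 [300.98450109 201.89484753] [600.54219777 363.14530328]
0 [252.25429434 226.11984152] [594.48548937 294.92769039]
0.035 [202.57966404 250.84185795] [588.59357736 228.4149127 ]
```

step_arm --commands '[0,0,0.015,0,0,0,0,0,0.03,0,0,0,0,0,0.045,0,0,0,0,0,0.055,0,0,0,0,0,0.062,0,0,0,0,0,0.066,0,0,0,0,0,0.068,0,0,0,0,0,0.07,0,0,0,0,0,0.07,0,0,0,0,0,0.07,0,0,0]'

```text
t: 4.2
tcp_pos: [0.6087, 0.0047, 0.0613]
tool_rot: [-0.225, 0.944, 0.234, 0.061]
force: [-0.5, -0.1, -0.6]
finger_gap: 0.704
gripper_force: 0.0
```

step_arm --commands '[0,0,0.001,0,0,0,0,0,0.002,0,0,0,0,0,0.003,0,0,0,0,0,0.003,0,0,0,0,0,0.003,0,0,0,0,0,0.003,0,0,0,0,0,0.003,0,0,0,0,0,0.003,0,0,0,0,0,0.003,0,0,0,0,0,0.003,0,0,0]' --jaw 46 --grip_force 20

```text
t: 5.2
tcp_pos: [0.6085, 0.0064, 0.0583]
tool_rot: [-0.225, 0.944, 0.234, 0.061]
force: [-0.3, -0.1, -0.0]
finger_gap: 0.458
gripper_force: 0.0
```

step_arm --commands '[0,0,0.001,0,0,0,0,0,0.002,0,0,0,0,0,0.003,0,0,0,0,0,0.004,0,0,0,0,0,0.005,0,0,0,0,0,0.005,0,0,0,0,0,0.005,0,0,0,0,0,0.005,0,0,0,0,0,0.005,0,0,0,0,0,0.005,0,0,0]'

```text
t: 6.2
tcp_pos: [0.6086, 0.0087, 0.054]
tool_rot: [-0.225, 0.944, 0.234, 0.061]
force: [-0.0, 1.2, 0.2]
finger_gap: 0.462
gripper_force: 0.0
```

step_arm --commands '[0,0,0,0,0,0,0,0,0,0,0,0,0,0,0,0,0,0,0,0,0,0,0,0,0,0,0,0,0,0,0,0,0,0,0,0,0,0,0,0,0,0,0,0,0,0,0,0,0,0,0,0,0,0,0,0,0,0,0,0]' --jaw 20 --grip_force 25

```text
t: 7.2
tcp_pos: [0.6082, 0.0091, 0.0544]
tool_rot: [-0.225, 0.944, 0.234, 0.061]
force: [-1.5, 0.5, 5.3]
finger_gap: 0.416
gripper_force: 27.5
```

```bash
python3 -c "
from go import *
st=manip.sense();R0=Ro.from_quat(st['tool_rot']);print(st);print('tool force',R0.inv().apply(st['force']),R0.inv().apply(st['ft_torque']))
F,R=frame();m=R.T@R0.as_matrix();print('axis ang',np.degrees(np.arctan2(m[1,1],m[0,1])),'q if aligned',np.pi/2+1.5-np.arctan2(m[1,1],m[0,1])-np.radians(120))
print('TCP in stud',R.T@(st['tcp_pos']-[.608,.013,.0485]))
"
```

```text
{'t': 7.2, 'q': array([-0.3922453 ,  0.80836791,  1.58157435,  0.54164832,  1.01451603,
       -2.78348683]), 'qd': array([ 0.00077937,  0.00067988,  0.00139043,  0.00154065, -0.00077759,
        0.00035577]), 'tau': array([ -0.26166005, -45.01434803, -10.18364936,   0.72402706,
         0.08246255,  -0.0916006 ]), 'tcp_pos': array([0.60824834, 0.0090783 , 0.054365  ]), 'tool_rot': array([-0.22523437,  0.94371153,  0.23445777,  0.06088984]), 'force': array([-1.47869681,  0.49250949,  5.27669487]), 'ft_torque': array([0.30446055, 0.33582571, 0.077742  ]), 'gripper_force': 27.490107001385695, 'finger_gap': 0.4156563413586691}
tool force [-0.04133423  3.24953861 -4.43975325] [-0.42163249  0.15897857  0.092037  ]
axis ang 27.951257316376534 q if aligned 0.4885597541587763
TCP in stud [-0.00070436 -0.00032359  0.00701704]
```

step_arm --commands '[0,0,-0.0005,0,0,2,0,0,-0.001,0,0,6,0,0,-0.001,0,0,10,0,0,-0.001,0,0,15,0,0,-0.001,0,0,20,0,0,-0.001,0,0,25,0,0,-0.001,0,0,30,0,0,-0.001,0,0,34,0,0,-0.001,0,0,36,0,0,-0.001,0,0,36,0,0,-0.001,0,0,36]' --grip_force 40

```text
validation failed for argument at $.co...
```

```bash
cat > chk.py <<'E'
from go import *
st=manip.sense();R0=Ro.from_quat(st['tool_rot']);print(st['t'],st['finger_gap'],st['gripper_force'],st['q'].round(3));print('tool force',R0.inv().apply(st['force']).round(2),R0.inv().apply(st['ft_torque']).round(3))
F,R=frame();m=R.T@R0.as_matrix();print('q if aligned',np.pi/2+1.5-np.arctan2(m[1,1],m[0,1])-np.radians(120))
print('TCP in stud',R.T@(st['tcp_pos']-[.608,.013,.0485]))
E
python3 chk.py
```

```text
7.2 0.4156563413586691 27.490107001385695 [-0.392  0.808  1.582  0.542  1.015 -2.783]
tool force [-0.04  3.25 -4.44] [-0.422  0.159  0.092]
q if aligned 0.4885597541587763
TCP in stud [-0.00070436 -0.00032359  0.00701704]
```

step_arm --commands '[0,0,-0.0005,0,0,2,0,0,-0.001,0,0,6,0,0,-0.001,0,0,10,0,0,-0.001,0,0,15,0,0,-0.001,0,0,20,0,0,-0.001,0,0,25,0,0,-0.001,0,0,30,0,0,-0.001,0,0,34,0,0,-0.001,0,0,36,0,0,-0.001,0,0,36]' --grip_force 40

```text
t: 8.2
tcp_pos: [0.6081, 0.0094, 0.0547]
tool_rot: [0.077, 0.967, 0.242, -0.015]
force: [0.5, 3.6, 1.3]
finger_gap: 0.412
gripper_force: 42.0
```

```bash
python3 chk.py
```

```text
8.2 0.4117909621732022 41.95873574819416 [-0.392  0.808  1.582  0.542  1.016 -2.155]
tool force [0.15 3.81 0.56] [-0.482  0.132  0.111]
q if aligned 1.1171617874847777
TCP in stud [-0.0002999  -0.00020701  0.00715106]
```

step_arm --commands '[0,0,0,0,0,4,0,0,0,0,0,8,0,0,0,0,0,12,0,0,0,0,0,16,0,0,0,0,0,19,0,0,0,0,0,21,0,0,0,0,0,22,0,0,0,0,0,22,0,0,0,0,0,22,0,0,0,0,0,22]'

```text
t: 9.2
tcp_pos: [0.6083, 0.0096, 0.0548]
tool_rot: [0.26, 0.935, 0.235, -0.061]
force: [0.9, 5.0, 1.4]
finger_gap: 0.413
gripper_force: 41.9
```

```bash
python3 chk.py
```

```text
9.2 0.41324799649112454 41.90755856805481 [-0.392  0.808  1.581  0.542  1.016 -1.772]
tool force [1.86 4.81 1.17] [-0.502  0.279 -0.05 ]
q if aligned 1.499833386831145
TCP in stud [-2.81319251e-05 -3.29700306e-04  7.16163808e-03]
```

step_arm --commands '[0,0,0,0,0,0,0,0,0,0,0,0,0,0,0,0,0,0,0,0,0,0,0,0,0,0,-0.01,0,0,0,0,0,-0.025,0,0,0,0,0,-0.045,0,0,0,0,0,-0.065,0,0,0,0,0,-0.085,0,0,0,0,0,-0.095,0,0,0]' --jaw 58

```text
t: 10.2
tcp_pos: [0.6088, -0.0383, 0.1414]
tool_rot: [0.261, 0.935, 0.234, -0.058]
force: [1.1, 0.5, 0.6]
finger_gap: 0.584
gripper_force: 0.0
```

```bash
cat >> go.py <<'E'
def knobpose(y,h,x=0,ang=0,stud=(.608,.013,.0485)):
    F,R=frame(); a=np.radians(ang); return np.array(stud)+R@[x,y,h], toolR(-R[:,2],R@[np.cos(a),np.sin(a),0])
E
python3 -c "
from go import *
rel(*knobpose(.160,.1));print(manip.sense()['q'])"
```

```text
shift [ 0.141  -0.0795  0.0053] turn [ -0.07   0.33 -29.99]
[-0.46164822  0.68765677  1.52055398  0.47427154  1.19259435 -1.72436779]
```

step_arm --commands '[0.02,-0.012,0,0,0,-5,0.045,-0.026,0,0,0,-10,0.07,-0.04,0,0,0,-15,0.095,-0.054,0,0,0,-20,0.12,-0.068,0,0,0,-25,0.135,-0.076,0.003,0,0.3,-30,0.141,-0.08,0.005,0,0.3,-30,0.141,-0.08,0.005,0,0.3,-30,0.141,-0.08,0.005,0,0.3,-30,0.141,-0.08,0.005,0,0.3,-30]' --jaw 0

```text
t: 11.2
tcp_pos: [0.4469, -0.0302, 0.1348]
tool_rot: [0.009, 0.97, 0.242, 0.001]
force: [-0.4, -0.1, 0.2]
finger_gap: 0.0
gripper_force: 0.0
```

```bash
python3 -c "
from go import *
rel(*knobpose(.160,.03));print(manip.sense()['q'])"
```

```text
shift [-0.0005  0.0003  0.068 ] turn [-0.   -0.16 -0.03]
[-0.59917354  0.55306873  1.91751807  0.4795313   1.01201654 -2.47847329]
```

step_arm --commands '[0,0,0.012,0,0,0,0,0,0.026,0,0,0,0,0,0.04,0,0,0,0,0,0.054,0,0,0,0,0,0.064,0,0,0,0,0,0.068,0,0,0,-0.003,0,0.068,0,0,0,-0.006,0,0.068,0,0,0,-0.009,0,0.068,0,0,0,-0.01,0,0.068,0,0,0]'

```text
t: 12.2
tcp_pos: [0.4569, 0.0017, 0.0751]
tool_rot: [0.009, 0.97, 0.242, 0.001]
force: [-0.2, 0.5, -0.2]
finger_gap: 0.002
gripper_force: 0.0
```

```bash
python3 chk.py; python3 -c "
from go import *
a,b=manip.snapshot('scene'),manip.snapshot('top')
im=np.hstack([crop(b,230,160,66,75,6),crop(a,270,170,66,75,6)]); cv2.imwrite('pics/n2.png',im)"
```

```text
12.2 0.0019456657827361381 0.0 [-0.529  0.674  1.949  0.569  0.861 -2.531]
tool force [0.18 0.32 0.41] [0.207 0.004 0.02 ]
q if aligned 0.9765337331228707
TCP in stud [-7.51352874e-05  1.50895801e-01  3.01391180e-02]
```

View pics/n2.png

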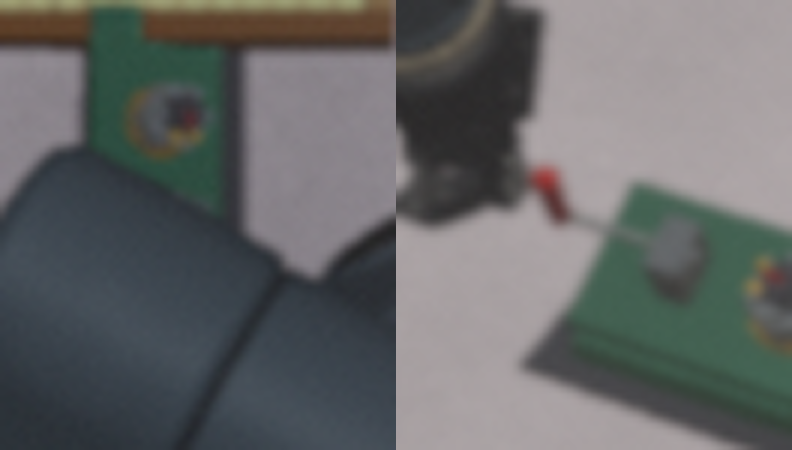

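The view shows the closed fingers just outside the red knob, and the yellow slot facing the pin. Now I push.

step_arm --commands '[-0.005,0,0,0,0,0,-0.01,0,0,0,0,0,-0.015,0,0,0,0,0,-0.02,0,0,0,0,0,-0.025,0,0,0,0,0,-0.03,0,0,0,0,0,-0.034,0,0,0,0,0,-0.038,0,0,0,0,0,-0.042,0,0,0,0,0,-0.045,0,0,0,0,0]'

```text
t: 13.3
tcp_pos: [0.5012, 0.0015, 0.0746]
tool_rot: [0.009, 0.97, 0.242, 0.0]
force: [-1.5, -0.0, 2.1]
finger_gap: -0.001
gripper_force: 1.1
```

```bash
python3 chk.py
```

```text
13.3 -0.0007361290358979516 1.090283909579739 [-0.485  0.7    1.84   0.554  0.92  -2.448]
tool force [ 1.47  0.94 -1.83] [ 0.257  0.283 -0.049]
q if aligned 0.9770599401687705
TCP in stud [0.00027065 0.10657706 0.02939153]
```

step_arm --commands '[-0.001,0,0,0,0,0,-0.002,0,0,0,0,0,-0.003,0,0,0,0,0,-0.004,0,0,0,0,0,-0.005,0,0,0,0,0,-0.006,0,0,0,0,0,-0.007,0,0,0,0,0,-0.008,0,0,0,0,0,-0.009,0,0,0,0,0,-0.009,0,0,0,0,0]'

```text
t: 14.3
tcp_pos: [0.5101, 0.0013, 0.0745]
tool_rot: [0.009, 0.97, 0.242, 0.0]
force: [-1.2, 0.5, 1.1]
finger_gap: 0.003
gripper_force: 0.7
```

```bash
python3 chk.py
```

```text
14.3 0.003452195534139536 0.7126569491811097 [-0.478  0.706  1.818  0.551  0.931 -2.433]
tool force [ 1.25  0.99 -0.75] [ 0.112  0.188 -0.015]
q if aligned 0.9770736683592527
TCP in stud [0.00022635 0.09764621 0.02936278]
```

step_arm --commands '[-0.001,0,0,0,0,0,-0.002,0,0,0,0,0,-0.003,0,0,0,0,0,-0.004,0,0,0,0,0,-0.005,0,0,0,0,0,-0.005,0,0,0,0,0,-0.005,0,0,0,0,0,-0.005,0,0,0,0,0,-0.005,0,0,0,0,0,-0.005,0,0,0,0,0]'

```text
t: 15.3
tcp_pos: [0.5128, 0.0013, 0.0745]
tool_rot: [0.009, 0.97, 0.243, -0.002]
force: [-7.7, -2.3, 4.6]
finger_gap: 0.001
gripper_force: 3.6
```

```bash
python3 chk.py
```

```text
15.3 0.0009427880842434734 3.595093432813883 [-0.474  0.709  1.808  0.546  0.94  -2.424]
tool force [ 7.7   0.01 -5.17] [ 0.363  1.015 -0.04 ]
q if aligned 0.9768503094062981
TCP in stud [0.00027263 0.09500816 0.02924744]
```

step_arm --commands '[-0.002,0,0,0,0,0,-0.002,0,0,0,0,0,0.005,0,0,0,0,0,0.02,0,0,0,0,0,0.03,0,-0.01,0,0,0,0.03,0,-0.03,0,0,0,0.03,0,-0.05,0,0,0,0.03,0,-0.07,0,0,0,0.03,0,-0.09,0,0,0,0.03,0,-0.1,0,0,0]'

```text
t: 16.3
tcp_pos: [0.4858, -0.0471, 0.1647]
tool_rot: [0.009, 0.97, 0.241, 0.002]
force: [0.1, -0.3, -0.2]
finger_gap: -0.003
gripper_force: 0.0
```

```bash
python3 - <<'E'
from go import *
t=load("top0.npz"); g=t["pixels"].astype(float).sum(2)/3
W=[]
for r in range(206,226):
    w=np.clip(g[r,346:354]-122,0,None); W.append(plane(t,(346+(w*np.arange(8)).sum()/w.sum(),r),.014))
H=[]
for c in range(325,346):
    seg=g[226:238,c]; k=np.argmax(seg); lo=max(k-3,0); w=np.clip(seg[lo:k+4]-124,0,None); H.append(plane(t,(c,226+lo+(w*np.arange(len(w))).sum()/w.sum()),.014))
for n,A in(("xleg",W),("yleg",H)):
    vx,vy,x,y=cv2.fitLine(np.float32(np.array(A)[:,:2]),cv2.DIST_HUBER,0,1e-4,1e-4).ravel(); print(n,x,y,np.degrees(np.arctan2(vy,vx)))
st=manip.sense(); print(st["tcp_pos"],st["q"])
d=np.radians(-45-1); rel([.4246,-.3185,.12],toolR([0,0,-1],[np.cos(d),np.sin(d),0])); rel([.4246,-.3185,.12],toolR([0,0,-1],[-np.cos(d),-np.sin(d),0]))
E
```

```text
xleg 0.47517258 -0.32178473 -1.9186506
yleg 0.42873862 -0.26822075 87.337105
[ 0.48582402 -0.04705902  0.16467535] [-0.58352298  0.53646328  1.7951865   0.45324103  1.12820684 -2.39763579]
shift [ 0.0559 -0.2618 -0.0881] turn [ 13.6  -32.69 131.6 ]
shift [ 0.0559 -0.2618 -0.0881] turn [ 26.43  11.   -44.21]
```

step_arm --commands '[0.004,-0.02,-0.01,0.8,-2,7.9,0.008,-0.04,-0.02,1.6,-3.9,15.8,0.012,-0.06,-0.03,2.4,-5.9,23.7,0.017,-0.085,-0.035,3.3,-7.8,31.6,0.022,-0.11,-0.04,4.1,-9.8,39.5,0.028,-0.135,-0.05,4.9,-11.8,47.4,0.034,-0.16,-0.06,5.7,-13.7,55.3,0.04,-0.185,-0.07,6.5,-15.7,63.2,0.046,-0.21,-0.075,7.3,-17.6,71,0.05,-0.235,-0.08,8.2,-19.6,79]' --jaw 45

```text
t: 17.3
tcp_pos: [0.4294, -0.2907, 0.1231]
tool_rot: [0.661, 0.741, 0.118, -0.001]
force: [0.6, 0.4, -0.5]
finger_gap: 0.449
gripper_force: 0.0
```

```bash
python3 - <<'E'
from go import *
st=manip.sense(); print(st["tcp_pos"],st["q"])
d=np.radians(-45-2); rel([.4252,-.319,.08],toolR([0,0,-1],[np.cos(d),np.sin(d),0]))
a,b=manip.snapshot('scene'),manip.snapshot('top')
im=np.hstack([crop(b,232,160,50,75,8),crop(a,280,180,50,75,8)]); cv2.imwrite('pics/n3.png',im)
E
```

```text
[ 0.42940896 -0.29074451  0.12312822] [-0.94663875  0.55970193  1.81308457  0.30862378  0.84705225 -1.27504212]
shift [-0.0339 -0.0144  0.0363] turn [  5.01 -13.09  53.28]
```

View pics/n3.png

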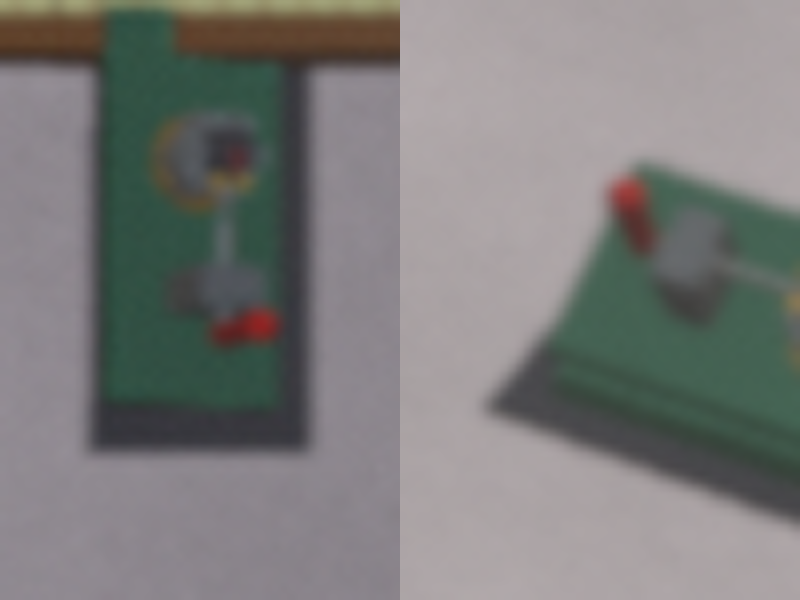

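The pin runs through the yellow slot and the knob is up against the guide block (top panel (245,327)), so it is home. Next is the square.

step_arm --commands '[-0.006,-0.003,0.005,0.7,-1.9,7.6,-0.012,-0.005,0.01,1.4,-3.7,15.2,-0.018,-0.007,0.016,2.1,-5.6,22.8,-0.024,-0.01,0.022,2.9,-7.5,30.4,-0.029,-0.012,0.028,3.6,-9.3,38,-0.0339,-0.0144,0.033,4.3,-11.2,45.7,-0.0339,-0.0144,0.0363,5,-13.1,53.3,-0.0339,-0.0144,0.0363,5,-13.1,53.3,-0.0339,-0.0144,0.0363,5,-13.1,53.3,-0.0339,-0.0144,0.0363,5,-13.1,53.3]'

```text
t: 18.4
tcp_pos: [0.4258, -0.3173, 0.0803]
tool_rot: [0.929, 0.371, 0.001, -0.0]
force: [-0.1, 0.3, -0.2]
finger_gap: 0.449
gripper_force: 0.0
```

```bash
python3 - <<'E'
from go import *
st=manip.sense(); print(st["tcp_pos"],st["q"])
d=np.radians(-45-2); rel([.4252,-.319,.019],toolR([0,0,-1],[np.cos(d),np.sin(d),0]))
E
```

```text
[ 0.42577715 -0.31730341  0.08025673] [-0.85208319  0.63486774  1.79228835  0.00280281  0.71446484 -0.04328002]
shift [-0.0017  0.0008  0.0613] turn [ 0.   -0.11  0.54]
```

step_arm --commands '[-0.0017,0.0008,0.012,0,0,0.5,-0.0017,0.0008,0.025,0,0,0.5,-0.0017,0.0008,0.037,0,0,0.5,-0.0017,0.0008,0.047,0,0,0.5,-0.0017,0.0008,0.054,0,0,0.5,-0.0017,0.0008,0.058,0,0,0.5,-0.0017,0.0008,0.06,0,0,0.5,-0.0017,0.0008,0.061,0,0,0.5,-0.0017,0.0008,0.061,0,0,0.5,-0.0017,0.0008,0.061,0,0,0.5]'

```text
t: 19.4
tcp_pos: [0.4254, -0.3195, 0.0194]
tool_rot: [0.931, 0.366, 0.001, 0.0]
force: [0.1, -0.2, -0.7]
finger_gap: 0.45
gripper_force: 0.0
```

step_arm --commands '[0,0,0,0,0,0,0,0,0,0,0,0,0,0,0,0,0,0,0,0,0,0,0,0,0,0,0,0,0,0,0,0,0,0,0,0,0,0,0,0,0,0,0,0,0,0,0,0,0,0,0,0,0,0,0,0,0,0,0,0]' --jaw 5 --grip_force 25

```text
t: 20.4
tcp_pos: [0.4251, -0.3193, 0.0193]
tool_rot: [0.931, 0.365, 0.001, -0.0]
force: [-0.4, 0.9, 4.9]
finger_gap: 0.161
gripper_force: 26.6
```

```bash
python3 - <<'E'
from go import *
st=manip.sense(); print(st)
a=manip.snapshot('scene'); b=manip.snapshot('top')
im=np.hstack([crop(b,310,190,66,75,6),crop(a,190,230,66,75,6)]); cv2.imwrite('pics/g1.png',im)
F,_=frame(-1.1)
for fx in (.6592,):
    c=np.array([fx,-.129,0]); T=c+F@[-.009,-.009,0]; P=st["tcp_pos"]; Rt=Ro.from_euler('z',0.9,degrees=True).as_matrix()@Ro.from_quat(st["tool_rot"]).as_matrix()
    pre=T+F@[-.02,-.02,0]; pre[2]=P[2]; print("home",T,"pre",pre); rel(pre,Rt)
E
```

```text
{'t': 20.4, 'q': array([-0.85508711,  0.74660223,  1.81160067,  0.00206829,  0.5833803 ,
       -0.03434532]), 'qd': array([ 0.00060904,  0.00142331,  0.00071625, -0.0020046 ,  0.00063679,
        0.00069824]), 'tau': array([-1.29478471e-01, -3.98678184e+01, -7.16679543e+00,  2.44263239e-02,
       -4.43992848e-01,  7.23368023e-03]), 'tcp_pos': array([ 0.42514281, -0.31926508,  0.01932702]), 'tool_rot': array([ 9.30813286e-01,  3.65494599e-01,  5.38497878e-04, -1.85888632e-04]), 'force': array([-0.38700024,  0.90882735,  4.92178448]), 'ft_torque': array([0.14492474, 0.14374912, 0.01572098]), 'gripper_force': 26.59611850976944, 'finger_gap': 0.16095705148460046}
home [ 0.65002888 -0.13782556  0.        ] pre [ 0.62964862 -0.15743793  0.01932702]
shift [0.26   0.0206 0.0003] turn [-0.   0.  -0.9]
```

View pics/g1.png

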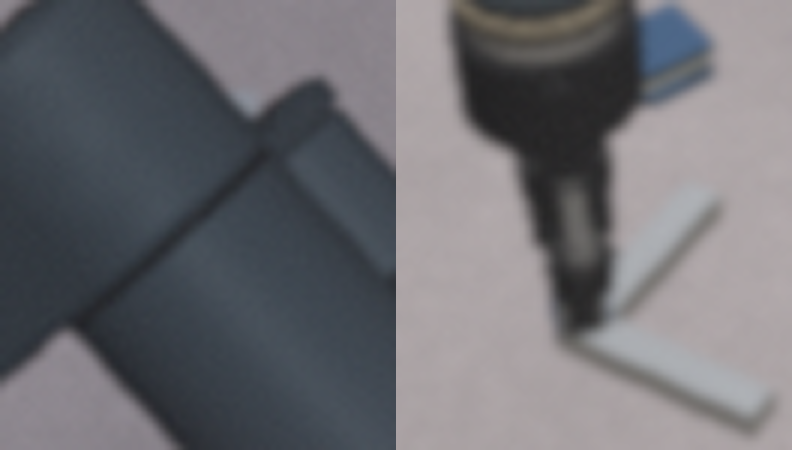

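step_arm --commands '[0.015,0.001,0,0,0,-0.1,0.04,0.003,0,0,0,-0.3,0.075,0.006,0,0,0,-0.5,0.11,0.009,0,0,0,-0.7,0.145,0.012,0,0,0,-1,0.18,0.015,0,0,0,-1,0.21,0.017,0,0,0,-1,0.235,0.019,0,0,0,-1,0.255,0.0206,0,0,0,-1,0.26,0.0206,0,0,0,-1]'

```text
t: 21.5
tcp_pos: [0.6318, -0.1562, 0.0194]
tool_rot: [0.927, 0.375, 0.001, 0.001]
force: [-1.6, -2.8, 4.8]
finger_gap: 0.158
gripper_force: 26.5
```

```bash
cat > chk2.py <<'E'
from go import *
st=manip.sense(); R0=Ro.from_quat(st["tool_rot"]); F,_=frame(-1.1)
print(st["t"],st["q"].round(3),st["finger_gap"],st["gripper_force"],"az",np.degrees(np.arctan2(*R0.as_matrix()[1::-1,1])))
print("force frame",(F.T@st["force"]).round(2),"torque",st["ft_torque"].round(3),"corner in frame mm",(F.T@(st["tcp_pos"]-[.6592,-.129,0])*1000+[9,9,0]).round(2))
print("frame x,y in tool",R0.inv().apply(F[:,0]).round(3),R0.inv().apply(F[:,1]).round(3))
E
python3 chk2.py
```

```text
21.5 [-4.140e-01  8.350e-01  1.498e+00  1.000e-03  8.060e-01  3.870e-01] 0.15783942653641997 26.485979855060577 az -45.94906514372349
force frame [-1.53 -2.8   4.8 ] torque [-0.395  0.306  0.067] corner in frame mm [-17.83 -18.72  19.37]
frame x,y in tool [0.705 0.709 0.003] [ 0.709 -0.705 -0.   ]
```

step_arm --commands '[0.003,0,0,0,0,0,0.006,0,0,0,0,0,0.009,0,0,0,0,0,0.012,0,0,0,0,0,0.015,0,0,0,0,0,0.017,-0.0003,0,0,0,0,0.019,-0.0005,0,0,0,0,0.02,-0.0006,0,0,0,0,0.021,-0.0006,0,0,0,0,0.022,-0.0006,0,0,0,0]'

```text
t: 22.5
tcp_pos: [0.6452, -0.1419, 0.0194]
tool_rot: [0.928, 0.374, 0.0, -0.0]
force: [-2.6, -2.3, 4.1]
finger_gap: 0.157
gripper_force: 26.5
```

```bash
python3 chk2.py
```

```text
22.5 [-3.860e-01  8.440e-01  1.469e+00  1.000e-03  8.280e-01  4.190e-01] 0.15677511971108296 26.494003236293793 az -46.12401475790234
force frame [-2.57 -2.36  4.06] torque [-0.327  0.321 -0.022] corner in frame mm [-4.77 -4.14 19.4 ]
frame x,y in tool [0.707 0.707 0.001] [ 0.707 -0.707  0.001]
```

step_arm --commands '[0.001,0,0,0,0,0,0.002,0,0,0,0,0,0.003,0,0,0,0,0,0.004,0,0,0,0,0,0.005,0,0,0,0,0,0.006,0,0,0,0,0,0.006,0,0,0,0,0,0.006,0,0,0,0,0,0.006,0,0,0,0,0,0.006,0,0,0,0,0]'

```text
t: 23.5
tcp_pos: [0.6491, -0.1381, 0.0194]
tool_rot: [0.928, 0.374, 0.0, -0.0]
force: [-4.5, -3.7, 5.9]
finger_gap: 0.162
gripper_force: 26.6
```

```bash
python3 chk2.py
```

```text
23.5 [-0.378  0.847  1.46   0.     0.835  0.427] 0.1618423986008861 26.649272739887238 az -46.132969647925194
force frame [-4.42 -3.8   5.86] torque [-0.555  0.406 -0.059] corner in frame mm [-0.94 -0.28 19.36]
frame x,y in tool [ 0.708  0.707 -0.   ] [ 0.707 -0.708  0.   ]
```

step_arm --commands '[0.0005,0,0,0,0,0,0.001,0,0,0,0,0,0.0015,0,0,0,0,0,0.002,0,0,0,0,0,0.0025,0,0,0,0,0,0.003,0,0,0,0,0,0.003,0,0,0,0,0,0.003,0,0,0,0,0,0.003,0,0,0,0,0,0.003,0,0,0,0,0]'

```text
t: 24.5
tcp_pos: [0.6491, -0.138, 0.0194]
tool_rot: [0.927, 0.374, -0.002, 0.0]
force: [-9.4, -9.4, 7.9]
finger_gap: 0.16
gripper_force: 27.0
```

```bash
python3 chk2.py
```

```text
24.5 [-0.376  0.848  1.457 -0.005  0.84   0.431] 0.16026337695337892 26.974899172782898 az -46.058297557926124
force frame [-9.27 -9.53  7.93] torque [-1.409  1.214  0.039] corner in frame mm [-0.89 -0.19 19.38]
frame x,y in tool [ 0.707  0.708 -0.004] [ 0.708 -0.707 -0.002]
```

step_arm --commands '[0.001,0,0,0,0,-0.3,0.001,0,0,0,0,-0.6,0.001,0,0,0,0,-1,0.001,0,0,0,0,-1,0.001,0,0,0,0,-1,0.001,0,0,0,0,-1,0.001,0,0,0,0,-1,0.001,0,0,0,0,-1,0.001,0,0,0,0,-1,0.001,0,0,0,0,-1]'

```text
t: 25.5
tcp_pos: [0.6492, -0.138, 0.0194]
tool_rot: [0.925, 0.381, -0.003, -0.0]
force: [-10.5, -11.5, 8.9]
finger_gap: 0.159
gripper_force: 29.5
```

```bash
python3 chk2.py
```

```text
25.5 [-0.376  0.848  1.455 -0.005  0.842  0.417] 0.15903674394130624 29.45188879966736 az -45.202872395685496
force frame [-10.32 -11.7    8.93] torque [-1.815  1.507 -0.529] corner in frame mm [-0.86 -0.17 19.38]
frame x,y in tool [ 0.696  0.718 -0.006] [ 0.718 -0.696 -0.002]
```

step_arm --commands '[0,0,0,0,0,0.5,0,0,0,0,0,1,0,0,0,0,0,1.5,0,0,0,0,0,2,0,0,0,0,0,2,0,0,0,0,0,2,0,0,0,0,0,2,0,0,0,0,0,2,0,0,0,0,0,2,0,0,0,0,0,2]'

```text
t: 26.5
tcp_pos: [0.6492, -0.1379, 0.0194]
tool_rot: [0.93, 0.367, -0.003, 0.0]
force: [-9.9, -11.1, 8.2]
finger_gap: 0.158
gripper_force: 29.5
```

```bash
python3 chk2.py
```

```text
26.5 [-0.375  0.848  1.455 -0.007  0.842  0.448] 0.15796673149933196 29.467126429080963 az -46.88498947817907
force frame [ -9.73 -11.27   8.23] torque [-1.678  1.529  0.505] corner in frame mm [-0.87 -0.11 19.37]
frame x,y in tool [ 0.717  0.697 -0.006] [ 0.697 -0.717 -0.003]
```

step_arm --commands '[0,0,0,0,0,-0.4,0,0,0,0,0,-0.83,0,0,0,0,0,-0.83,0,0,0,0,0,-0.83,-0.0005,0,0,0,0,-0.83,-0.001,0,0,0,0,-0.83,-0.0015,0,0,0,0,-0.83,-0.0015,0,0,0,0,-0.83,-0.0015,0,0,0,0,-0.83,-0.0015,0,0,0,0,-0.83]'

```text
t: 27.5
tcp_pos: [0.6492, -0.1379, 0.0194]
tool_rot: [0.928, 0.373, -0.002, 0.0]
force: [-6.9, -8.5, 6.3]
finger_gap: 0.16
gripper_force: 26.9
```

```bash
python3 chk2.py
```

```text
27.5 [-0.376  0.848  1.457 -0.004  0.839  0.433] 0.1598449489075616 26.918173134326935 az -46.20635801418174
force frame [-6.73 -8.68  6.33] torque [-1.291  1.153  0.127] corner in frame mm [-0.85 -0.14 19.36]
frame x,y in tool [ 0.708  0.706 -0.004] [ 0.706 -0.708 -0.002]
```

step_arm --commands '[0,0,0,0,0,0,0,0,0,0,0,0,0,0,0,0,0,0,0,0,0,0,0,0,0,0,0,0,0,0,0,0,0,0,0,0,0,0,0,0,0,0,0,0,0,0,0,0,0,0,0,0,0,0,0,0,0,0,0,0]' --jaw 35

```text
t: 28.5
tcp_pos: [0.6513, -0.136, 0.0193]
tool_rot: [0.928, 0.372, 0.001, -0.0]
force: [-0.0, 0.4, -0.6]
finger_gap: 0.349
gripper_force: 0.0
```

```bash
python3 chk2.py
```

```text
28.5 [-3.740e-01  8.480e-01  1.456e+00  1.000e-03  8.370e-01  4.330e-01] 0.3490632799137233 0.0 az -46.29427002916236
force frame [-0.02  0.41 -0.62] torque [-0.054  0.032  0.006] corner in frame mm [ 1.22  1.87 19.34]
frame x,y in tool [0.709 0.705 0.001] [ 0.705 -0.71   0.001]
```

step_arm --commands '[0,0,-0.01,0,0,0,0,0,-0.025,0,0,0,0,0,-0.045,0,0,0,0,0,-0.07,0,0,0,0,0,-0.1,0,0,0,0,0,-0.13,0,0,0,-0.03,0,-0.16,0,0,0,-0.06,0,-0.18,0,0,0,-0.1,0,-0.19,0,0,0,-0.14,0,-0.2,0,0,0]'

```text
t: 29.5
tcp_pos: [0.5495, -0.2336, 0.222]
tool_rot: [0.928, 0.373, 0.002, 0.001]
force: [-0.4, -0.6, -0.4]
finger_gap: 0.345
gripper_force: 0.0
```

step_arm --commands '[-0.03,0.01,0,0,0,0,-0.06,0.03,0,0,0,0,-0.09,0.05,0,0,0,0,-0.11,0.08,0,0,0,0,-0.13,0.1,0,0,0,0,-0.13,0.12,0,0,0,0,-0.13,0.12,0,0,0,0,-0.13,0.12,0,0,0,0,-0.13,0.12,0,0,0,0,-0.13,0.12,0,0,0,0]'

```text
t: 30.5
tcp_pos: [0.5386, -0.4081, 0.2195]
tool_rot: [0.928, 0.373, 0.0, -0.0]
force: [-0.5, -0.6, -0.3]
finger_gap: 0.35
gripper_force: 0.0
```

```bash
python3 - <<'E'
from go import *
st=manip.sense();print(st['t'],st['tcp_pos'])
a=manip.snapshot('scene'); b=manip.snapshot('top')
im=np.hstack([crop(b,232,140,80,100,5),crop(a,315,210,80,100,5)]); cv2.imwrite('pics/f1.png',im)
E
```

```text
30.5 [ 0.53864694 -0.40812012  0.21948832]
```

View pics/f1.png

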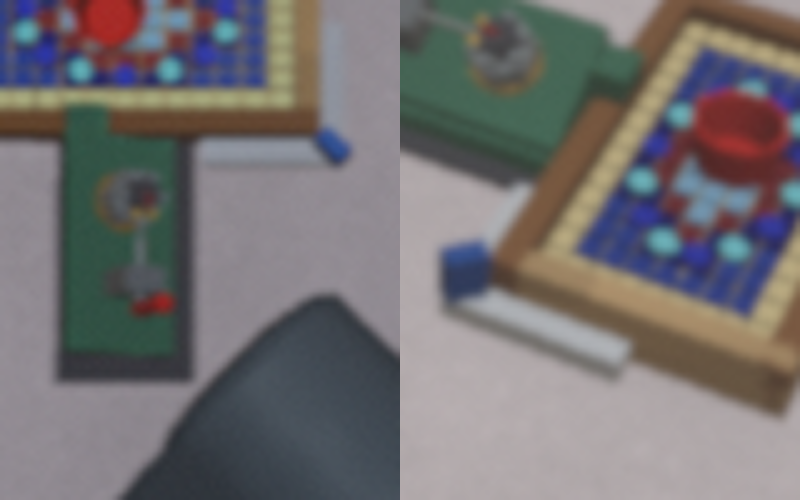

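The square lies flush along both faces of the near right corner (grip at top panel (333,147)), the pin is home through the yellow slot, and the arm is clear.

```bash
python3 -c "
from station import manip
print(manip.sign_off())"
```

```text
the job is handed in; nothing more can be done
None
```

The job is handed in at about 31 s of the 58 s allowed: the nut was turned to about 1.50 rad, the pin was pushed to its stop through the yellow slot, and the square lies flush against both faces of the tray corner, with the arm clear of everything.

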